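# Hold the angle gauge on its mark at the repair bench

## Task

Push the metal stud block square and flush into the inside corner of the low L-shaped fence. Then take the angle gauge by its top tab, set it level with the middle of its base resting on the block's domed stud, pause there a moment, and rock it on the stud until its hanging pointer settles on the little set mark at the dial's rim. Finish while holding it like that, steady and still resting lightly on the stud (not pressed hard), so that I can tack the mark; the block stays in its corner and the other things on the bench stay where they are.

Things in the scene. Friction and masses are not known exactly. Their poses are not given: they have to be found in the camera images.
- fence: Low L-shaped aluminium fence fixed to the table, 12 mm high. Origin at the inside corner at table level. One wall runs 120 mm from the corner along the fence's -y, its inner face being the plane x = 0; the other runs 120 mm along -x, its inner face being the plane y = 0; both walls are 18 mm thick, outside those planes. The block belongs in the quarter x < 0, y < 0; square and flush its centre is at x = -35 mm, y = -30 mm in this frame, its axes parallel to the fence's.
- block_mid (a point): Centre (half-way up) of the loose aluminium stud block, 70 mm along its x, 60 mm along its y, 40 mm high, z up, about 0.5 kg; it stands on the table and slides on it. It starts some way out of the corner, turned by less than 0.4 rad from the fence. An upright steel stud stands in the middle of its top.
- stud_top (a point): Highest point of the stud, on the axis of the block, 22 mm above the block's top (62 mm above the table). The stud is 12 mm across with a ball head of 8 mm radius, whose centre is 8 mm below this point.
- stud: The same stud, rigidly part of the block; origin on the block's top face (40 mm above the table) in the middle, z up.
- gauge: Angle gauge, loose, about 0.3 kg, standing upright on its base on the table. Origin in the middle of the base's flat underside, z up, the dial looking to its +x. Flat base plate 42 mm along x, 100 mm along y, 10 mm high; above it a round dial drum with axis along x, 94 mm across and 24 mm thick, centre 56 mm above the underside; on top the grip tab, up to 148 mm. At the start it is turned less than 0.45 rad from facing straight away from the robot.
- gauge_foot (a point): Middle of the flat underside of the gauge's base, same axes as the gauge: the point that goes onto the stud.
- gauge_tab (a point): Centre of the gauge's grip tab, 128 mm above the underside; tab 20 mm thick along the gauge's x, 40 mm along its y, free height 45 mm (from 103 to 148 mm above the underside). Pinch it across its 20 mm thickness from above.
- pointer_tip (a point): Tip of the pointer, 36 mm below its pivot (the dial's centre, 56 mm above the gauge's underside) and 15 mm in front of the gauge's mid plane; its -z axis points from the pivot to the tip. The pointer is a pendulum: it hangs plumb, and stops swinging in about a second once the gauge is still.
- mark_tab (a point): Inner end of the set mark, a small copper tab (7 mm wide, 9 mm long) at the rim of the dial, at 36 mm radius about the same pivot; its -z axis points from the pivot to the mark. The pointer stands on the mark when the two z axes agree.
- pointer (a joint): Angle of the pointer in the gauge, rad, about the gauge's +x: 0 = towards the base, positive = tip turned towards the gauge's +y. Tilting the gauge by +a about its own x makes it read -a.
- mark (a joint): Angle of the set mark in the gauge, rad, same zero and sense as the pointer; between 0.17 and 0.38, stiff, not to be changed. The gauge must be tilted by minus this angle about its x.
- spool: Bystander, leave it: solder spool, 62 mm across, 41 mm high, standing on its rim plate. Origin under its middle.
- driver: Bystander, leave it: screwdriver, 170 mm long, lying down. Origin under its middle.
- torch: Bystander, leave it: torch (flashlight) head-down on its lens, 72 mm across, 105 mm high. Origin under its middle.
- scissors: Bystander, leave it: scissors lying flat, about 210 mm long. Origin under its middle.
- tin: Bystander, leave it: open flat parts tin, 90 x 70 x 25 mm. Origin under its middle.
- heatsink: Bystander, leave it: finned heat sink, 50 x 50 x 28 mm. Origin under its middle.
Mind the look-alikes: they are no part of the job. There is more than one size of the gauge; the job needs the larger. Leave any yellow look-alike of the part that bears block_mid alone.

How it is judged:
By the outcome, as a careful person would: the job done as asked, in the order asked, and still so for the second after the job is handed in, while the arm keeps its last pose, push and grip.
It also fails if it takes over 58 s, if anything falls off the work surface, if the arm or the gripper's body presses on something with over 40 N, if the wrist force passes 120 N, or if a joint passes its speed limit or range.

## Robot

A 6-joint arm with a two-finger parallel gripper is mounted at the origin on the work surface. World frame = base frame: x ahead of the robot, y to its left, z up, the work surface at z = 0. Lengths are in m, angles in rad, forces in N, time in s.
With the tool pointing down it reaches from about 0.25 to 0.775 m from the base axis. Payload 4 kg.
Tool frame: the origin (TCP) lies on the centre line of the jaws, within the pads' length; the fingertips stand 14 mm ahead of it and the grasp point (between the pads) lies 5 mm behind it (robot.tcp_to_tips is the distance from the TCP to the fingertips, in m); z points along the fingers, y is the line along which they close (so a half turn about z gives the same grasp; the last joint's range is limited). The gripper opens to 94 mm and grips with 3 to 60 N. Pads are 16 mm wide; open, the fingers measure 119 mm over their backs; the gripper's body (75 mm by 177 mm) begins 78 mm behind the grasp point.
Start: joints at [-1.21, 0.087, 1.371, -0, 1.684, -0.103], TCP at [0.246, -0.492, 0.22] pointing down, gripper open.
Joint ranges: [-3.1, 3.1], [-0.76, 2.03], [0.27, 2.55], [-1.08, 4.22], [0.17, 2.65], [-2.57, 2.57]. Speed limits (rad/s): [2.79, 2.79, 3.14, 3.14, 3.14, 3.14].

## Interface

Orientations are given as [roll, pitch, yaw] about the fixed x, y, z axes, in that order (R = Rz(yaw) Ry(pitch) Rx(roll)).
In Python, from bench import robot gives the robot as it stands.
- The arm moves only by the tool carry_out, never from a script. Its argument "increments" is a list of rows, each a list of 3 entries, a list of its own where there are three numbers: the closure in counts, from 0 (fully open) to 255 (shut), then the shift along the tool's x, y, z in mm, then the turn about the tool's z in degrees. In form: [[fingers, [dx, dy, dz], twist], ...]. A call has 1 to 8 rows; each row shifts and turns the commanded pose from where the row before left it, along the tool's axes as they then stand; what a row does not reach is not made up. A row lasts 1/10 s, in which the tool goes at most 50 mm and 8.59 degrees, less where a joint would pass 70% of its speed; a pose out of reach is approached as far as the arm can. A call with a gripper value outside its range is refused whole. The fingers move at their own pace and stop on an object; the grip force is fixed at half the most. Time passes only in rows, so rows that do not move let the fingers close. It gives the time, the measured TCP pose, the force, the opening and the grip force at its end, in the units of the state.
- robot.get_obs(): the state, without advancing time (a new reading comes with each control period).
- robot.snapshot(name): name is "scene" or "top" or "wrist"; returns the picture (400x640x3 uint8, blue, green, red); there is no depth.
- robot.get_calibration(name): a dict with "vfov" (degrees; the focal length in pixels is half the picture's height over the tangent of half this angle, whatever the lens; pixels are square), "cx", "cy" (the principal point, pixels), "T" (4x4, takes a point from camera to world coordinates). Camera axes: x right, y down, z forward; pixel columns grow to the right and rows downward; lengths in m; the calibration is good to about 2 mm. A picture is of the moment at which its call begins: read the wrist's pose just before it. get_calibration takes no time and is no camera call; for the wrist camera it gives the pose at the moment of the call.
- robot.close_job(): hands the job in; it is judged then, once.
The state is a dict: "time": time; "joint_positions": joint angles; "qvel": joint speeds; "joint_torque": joint torques, N m; "tool_pos": TCP position; "ee_rot": TCP orientation; "wrist_force": force on the tool from outside, world axes, zero at the start; "wrist_torque": the same for the moment, N m; "width": finger opening in m; "finger_force": force on a finger pad.
Only numpy, scipy, OpenCV 4.12 (cv2) and the standard library are available. Lean on these libraries where they do the work, as an engineer would, in place of code of your own. Each camera call takes 0.05 s, during which the arm holds its last target. There are 200 camera calls.

## Working session

There is one attempt and no reset: what is moved stays moved. The work goes in short steps, Python scripts to look and compute and a tool call to move; the robot and the scene stay as the last step left them, time stands still between calls to the robot, and variables do not carry over. Pictures are saved under pics/ and viewed, at most 10 in all, crops included, and the job is handed in when it is done.

Besides the shell and the picture viewer there is one more tool, called after ">>>" as a command line: name --argument value ..., lists and objects as JSON in quotes. carry_out: Moves the arm, as the interface text tells. Its arguments: {"type":"object","properties":{"increments":{"type":"array","items":{"type":"array"}}},"required":["increments"]}

```bash
mkdir -p pics && ls
python3 - <<'E'
from bench import robot
import cv2,json
o=robot.get_obs();print(o)
for n in("top","scene"):
    im=robot.snapshot(n);cv2.imwrite(f"pics/{n}0.png",im);c=robot.get_calibration(n);print(n,c)
E
```

```text
pics
{'time': 0.0, 'joint_positions': array([-1.21009898e+00,  8.79335783e-02,  1.37226531e+00, -9.01022956e-06,
        1.68360679e+00, -1.03073974e-01]), 'qvel': array([ 0.00148021, -0.00132493,  0.00014531,  0.00080312,  0.00092263,
       -0.00112608]), 'joint_torque': array([ 8.09630660e-05, -3.40187359e+01, -3.02423072e+01,  7.17314403e-02,
        3.30611563e-02, -1.76494054e-04]), 'tool_pos': array([ 0.24584617, -0.4914028 ,  0.21831026]), 'ee_rot': array([-3.13939046e+00, -2.18793292e-04,  4.63770075e-01]), 'wrist_force': array([-0.05472999, -0.58796745, -0.02585335]), 'wrist_torque': array([-0.01589442,  0.01086357,  0.01401646]), 'finger_force': 0.0, 'width': 0.09405046197445742}
top {'vfov': 54.718743366830005, 'cx': 316.74594603016993, 'cy': 203.06135319905172, 'T': array([[-0.01636253, -0.99696024,  0.07617449,  0.44740534],
       [-0.99985833,  0.01661562,  0.00268993,  0.10373843],
       [-0.00394744, -0.07611968, -0.99709087,  1.36901595],
       [ 0.        ,  0.        ,  0.        ,  1.        ]])}
scene {'vfov': 43.68367356857794, 'cx': 314.2376150670581, 'cy': 207.11040173901404, 'T': array([[ 0.75045567,  0.3734481 , -0.54530065,  1.41615787],
       [ 0.66082127, -0.43829234,  0.60927422, -0.88338303],
       [-0.0114688 , -0.81757957, -0.57570142,  1.02168708],
       [ 0.        ,  0.        ,  0.        ,  1.        ]])}
```

View pics/top0.png

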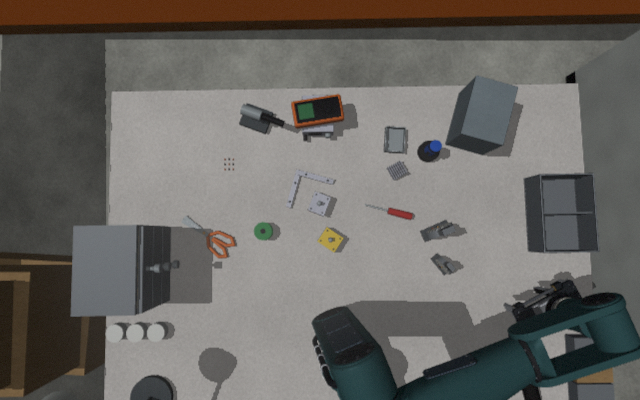

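View pics/scene0.png

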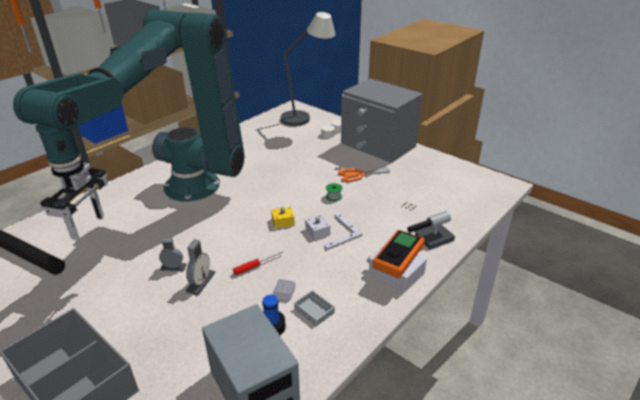

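The top view shows the fence's inside corner near (297,173), the grey block at (320,204), the yellow decoy at (332,239), the larger gauge at (437,231) and the smaller at (444,264). The scene view confirms the front gauge is the larger one.

```bash
cat > h.py <<'E'
import numpy as np,cv2
from scipy.spatial.transform import Rotation as R
from bench import robot
def K(c): return 200/np.tan(np.radians(c["vfov"]/2))
def ray(c,u,v,z):
    T=c["T"];d=T[:3,:3]@np.array([(u-c["cx"])/K(c),(v-c["cy"])/K(c),1]);o=T[:3,3]
    return o+d*(z-o[2])/d[2]
def proj(c,p):
    T=c["T"];q=T[:3,:3].T@(np.asarray(p)-T[:3,3]);return np.array([q[0]/q[2]*K(c)+c["cx"],q[1]/q[2]*K(c)+c["cy"]])
def snap(n,f):
    robot.get_obs();c=robot.get_calibration(n);im=robot.snapshot(n);cv2.imwrite(f"pics/{f}.png",im);return im,c
def tool():
    o=robot.get_obs();return o["tool_pos"],R.from_euler("xyz",o["ee_rot"])
E
python3 - <<'E'
from h import *
np.set_printoptions(precision=4,suppress=True)
c=robot.get_calibration("top")
for n,u,v,z in[("corner",297,173,.006),("wallR",335,183,.006),("wallD",291,207,.006),("block",320,204,.04),("yellow",332,239,.04),("gaugeBase",437,231,.05),("gsm",444,264,.05),("driver",390,210,.01),("spool",263,231,.04),("torch",428,151,.05),("heats",398,171,.02)]: print(n,ray(c,u,v,z))
w=robot.get_calibration("wrist");p,r=tool();print(w["vfov"],p,r.as_matrix());
print("cam in tool",r.as_matrix().T@(w["T"][:3,3]-p));print(r.as_matrix().T@w["T"][:3,:3])
im=cv2.imread("pics/top0.png")
a=cv2.resize(im[160:260,270:370],None,fx=4,fy=4,interpolation=2);b=cv2.resize(im[190:290,380:480],None,fx=4,fy=4,interpolation=2)
cv2.imwrite("pics/z.png",np.hstack([a,b]))
E
```

```text
corner [0.66   0.1759 0.006 ]
wallR [0.6219 0.0415 0.006 ]
wallD [0.5391 0.1986 0.006 ]
block [0.5455 0.0962 0.04  ]
yellow [0.4247 0.0571 0.04  ]
gaugeBase [ 0.4461 -0.2999  0.05  ]
gsm [ 0.3346 -0.3191  0.05  ]
driver [ 0.5224 -0.1499  0.01  ]
spool [0.4559 0.2933 0.04  ]
torch [ 0.7221 -0.2799  0.05  ]
heats [ 0.6589 -0.1804  0.02  ]
70.78729088057396 [ 0.2459 -0.4915  0.2184] [[ 0.8944  0.4473 -0.0007]
 [ 0.4473 -0.8944  0.0018]
 [ 0.0002 -0.002  -1.    ]]
cam in tool [ 0.0776  0.0003 -0.1667]
[[-0.     -0.9626 -0.2708]
 [ 1.      0.0001 -0.0006]
 [ 0.0006 -0.2708  0.9626]]
```

View pics/z.png

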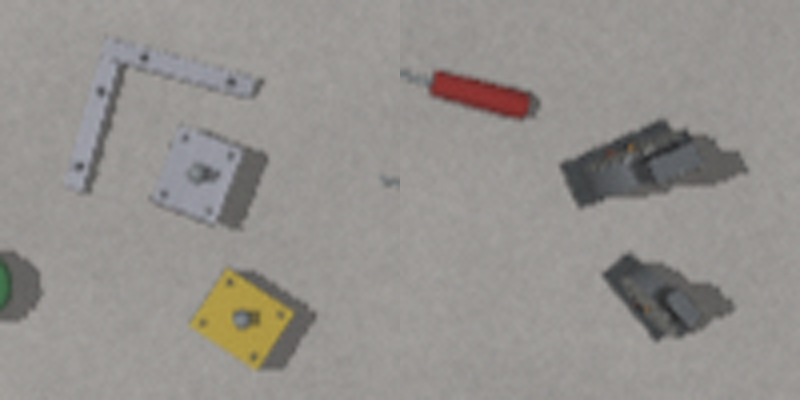

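```bash
cat >> h.py <<'E'
def plan(xyz,yaw,grip=0,n=None,start=None):
    """rows from the present pose to xyz,yaw (tool down), shift in frame before the twist"""
    p,r=start or tool();x=r.as_matrix()[:,0];y0=np.arctan2(x[1],x[0])
    dy=(yaw-y0+np.pi)%(2*np.pi)-np.pi;d=np.array(xyz)-p
    n=n or int(max(np.ceil(np.linalg.norm(d)/.045),np.ceil(abs(np.degrees(dy))/8.5),1));out=[]
    for i in range(n):
        a=y0+dy*i/n;X=np.array([np.cos(a),np.sin(a)]);Y=np.array([np.sin(a),-np.cos(a)])
        out.append([grip,[round(float(1000*X@d[:2]/n),1),round(float(1000*Y@d[:2]/n),1),round(float(-1000*d[2]/n),1)],round(float(-np.degrees(dy)/n),2)])
    for i in range(0,n,8):print(out[i:i+8])
E
python3 -c "
from h import *
plan([.6,-.224,.13],2.035)"
```

```text
[[0, [39.7, -7.3, 8.0], -8.18], [0, [40.3, -1.6, 8.0], -8.18], [0, [40.1, 4.1, 8.0], -8.18], [0, [39.1, 9.8, 8.0], -8.18], [0, [37.3, 15.3, 8.0], -8.18], [0, [34.8, 20.4, 8.0], -8.18], [0, [31.5, 25.2, 8.0], -8.18], [0, [27.6, 29.4, 8.0], -8.18]]
[[0, [23.2, 33.0, 8.0], -8.18], [0, [18.2, 36.0, 8.0], -8.18], [0, [12.9, 38.2, 8.0], -8.18]]
```

>>> carry_out --increments '[[0,[40,-7,0],-8.2],[0,[40,-2,0],-8.2],[0,[40,4,0],-8.2],[0,[39,10,0],-8.2],[0,[37,15,0],-8.2],[0,[35,20,0],-8.2],[0,[31,25,0],-8.2],[0,[28,29,10],-8.2]]'

```text
time: 0.9
tool_pos: [0.5035, -0.2964, 0.2105]
ee_rot: [3.14, 0.002, 1.615]
wrist_force: [-0.2, -0.2, 0.9]
width: 0.094
finger_force: 0.0
```

>>> carry_out --increments '[[0,[23,33,25],-8.2],[0,[18,36,25],-8.2],[0,[13,38,28],-8],[0,[0,0,0],0],[0,[0,0,0],0]]'

```text
time: 1.4
tool_pos: [0.5975, -0.2234, 0.1294]
ee_rot: [-3.139, -0.003, 2.035]
wrist_force: [-0.2, -0.3, 0.7]
width: 0.0939
finger_force: 0.0
```

```bash
python3 -c "
from h import *
im,c=snap('wrist','w1');o=robot.get_obs();print(o['time'],o['tool_pos'],o['ee_rot'])
c1=robot.get_calibration('wrist');print(abs(c['T']-c1['T']).max())"
```

```text
1.45 [ 0.59769072 -0.22458103  0.13124765] [-3.14046574e+00 -2.07157907e-04  2.03387315e+00]
0.0024423932247524816
```

View pics/w1.png

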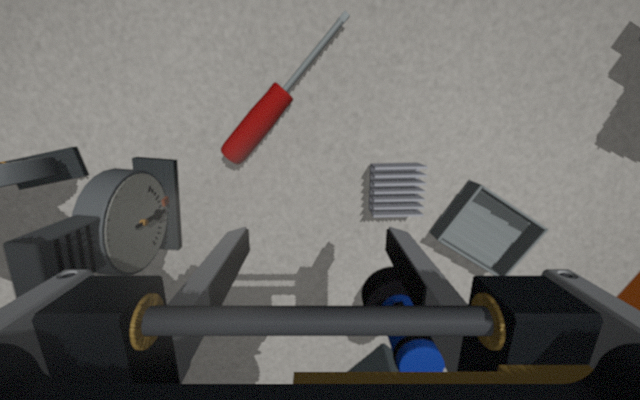

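The larger gauge is at left, its dial centred near (137,222), the pointer towards the base at about (160,215) and the copper mark near (165,203). The small gauge is at the far left edge, and the torch is under the gripper.

```bash
python3 -c "
from h import *
im=cv2.imread('pics/w1.png')[140:290,70:210]
h=cv2.cvtColor(im,cv2.COLOR_BGR2HSV)
m=(h[...,1]>90)&(h[...,2]>60)
n,l,s,ce=cv2.connectedComponentsWithStats(m.astype(np.uint8))
for i in range(1,n):print(s[i],ce[i]+[70,140],im[l==i].mean(0))
cv2.imwrite('pics/w1z.png',cv2.resize(im[20:140],None,fx=5,fy=5,interpolation=2))"
```

```text
[92 57  5  9 22] [163.68181818 200.81818182] [ 63.22727273  76.27272727 106.5       ]
[70 79  7  6 31] [143.16129032 221.35483871] [ 64.06451613  93.61290323 114.06451613]
```

View pics/w1z.png

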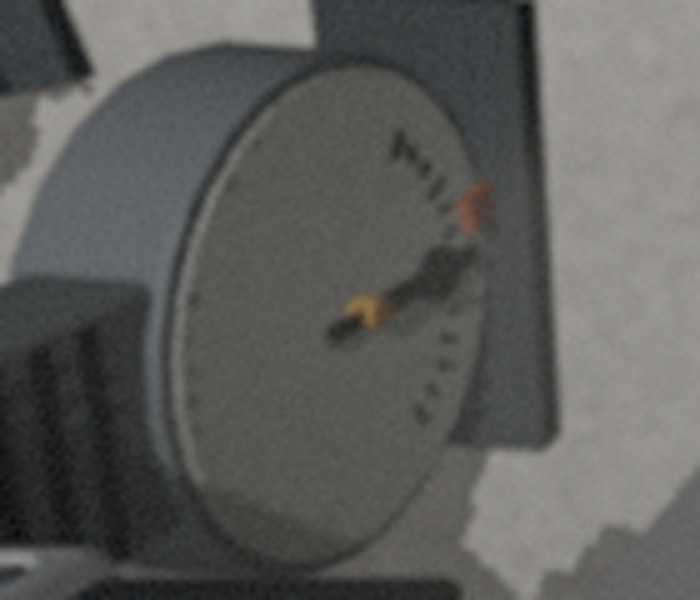

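The crop shows the brass pivot at full-image (143.3,221.7), the pointer tip near (165.6,210) and the copper mark near (164.5,201). The front bottom edge of the base runs from (177.4,160.6) to (180.6,249).

```bash
python3 -c "
from h import *
np.set_printoptions(precision=4,suppress=True)
c=robot.get_calibration('wrist')
a=ray(c,177.4,160.6,0);b=ray(c,180.6,249,0);print(a,b,np.linalg.norm(a-b))
a2=ray(c,175.5,161,.01);b2=ray(c,179,248,.01);print(a2,b2,np.linalg.norm(a2-b2))
y=(a-b+a2-b2);y/=np.linalg.norm(y);gx=np.array([y[1],-y[0],0]);yaw=np.arctan2(gx[1],gx[0])
m=(a+b+a2+b2)/4;m[2]=0;foot=m-.021*gx;print('yaw',yaw,'foot',foot)
def pl(u,v,xo):
    T=c['T'];d=T[:3,:3]@np.array([(u-c['cx'])/K(c),(v-c['cy'])/K(c),1]);o=T[:3,3]
    q=o+d*(((foot+xo*gx-o)@gx)/(d@gx))-foot; return np.array([q@y,q[2]])
for n,u,v,xo in[('pivot',143.3,221.5,.016),('tip',165.6,210,.015),('mark',163.7,200.8,.014),('mark+',165.2,201.4,.013)]:
    q=pl(u,v,xo);d=q-[0,.056];print(n,q,np.hypot(*d),np.arctan2(d[0],-d[1]))
T=np.array([*foot[:2],0])
for p in[(15,0,56),(15,0,20),(12,47*0,103),(0,0,148),(21,50,0),(21,-50,0),(12,-47,56),(12,47,56)]:
    w=foot+gx*p[0]/1e3+y*p[1]/1e3+[0,0,p[2]/1e3];print(p,proj(c,w))
"
```

```text
[ 0.4473 -0.2577  0.    ] [ 0.484  -0.3537  0.    ] 0.10281878484245069
[ 0.4495 -0.2555  0.01  ] [ 0.4846 -0.3467  0.01  ] 0.09770817429708914
yaw 0.3659235120233133 foot [ 0.4468 -0.3109  0.    ]
pivot [0.0027 0.0602] 0.004982079287477081 2.577942535464124
tip [0.0003 0.0198] 0.03618985566620612 0.008687639018597263
mark [0.0104 0.0207] 0.03683721736461562 0.2875556260444507
mark+ [0.0083 0.016 ] 0.04089287758126967 0.2052149379966531
(15, 0, 56) [145.1316 222.5265]
(15, 0, 20) [165.5206 210.3432]
(12, 0, 103) [104.4431 244.0694]
(0, 0, 148) [ 29.4106 274.2342]
(21, 50, 0) [178.7402 160.2591]
(21, -50, 0) [181.8413 246.4993]
(12, -47, 56) [145.3017 268.097 ]
(12, 47, 56) [137.9571 171.596 ]
```

```bash
python3 -c "
from h import *
np.set_printoptions(precision=1,suppress=True)
c=robot.get_calibration('wrist')
foot=np.array([.4468,-.3109,0]);w=.366;gx=np.array([np.cos(w),np.sin(w),0]);y=np.array([-gx[1],gx[0],0]);Z=np.array([0,0,1.])
for xo in(.0125,.015):
  for m in(.17,.2,.23,.26,.29,.32):
    f=lambda r,t:proj(c,foot+gx*xo+y*(r*np.sin(m)+t*np.cos(m))+Z*(.056-r*np.cos(m)+t*np.sin(m)))
    print(xo,m,f(.0405,0),f(.036,0),f(.045,0),f(.0405,.0035),f(.0405,-.0035))
h=cv2.cvtColor(cv2.imread('pics/w1.png'),cv2.COLOR_BGR2HSV)[192:212,158:172];print(h[...,1]);print(h[...,0])
"
```

```text
0.0125 0.17 [164.8 202.8] [162.6 204.7] [166.9 200.9] [164.3 199.7] [165.2 205.7]
0.0125 0.2 [164.6 201.7] [162.4 203.8] [166.7 199.7] [164.1 198.7] [165.1 204.7]
0.0125 0.23 [164.4 200.7] [162.2 202.8] [166.5 198.6] [163.8 197.8] [165.  203.6]
0.0125 0.26 [164.2 199.7] [162.  201.9] [166.3 197.5] [163.6 196.8] [164.8 202.6]
0.0125 0.29 [164.  198.7] [161.8 201. ] [166.1 196.4] [163.3 195.8] [164.6 201.5]
0.0125 0.32 [163.7 197.7] [161.6 200.2] [165.8 195.3] [163.  194.9] [164.5 200.5]
0.015 0.17 [167.2 203. ] [165.  204.9] [169.3 201.1] [166.7 200. ] [167.6 206. ]
0.015 0.2 [167.  201.9] [164.9 204. ] [169.1 200. ] [166.5 199. ] [167.5 204.9]
0.015 0.23 [166.8 200.9] [164.7 203.1] [168.9 198.8] [166.3 198. ] [167.4 203.8]
0.015 0.26 [166.6 199.9] [164.5 202.2] [168.7 197.7] [166. 197.] [167.2 202.8]
0.015 0.29 [166.4 198.9] [164.3 201.3] [168.5 196.6] [165.8 196.1] [167.1 201.7]
0.015 0.32 [166.2 197.9] [164.1 200.4] [168.2 195.6] [165.5 195.1] [166.9 200.7]
[[ 14  14  14  11   8  19  23   7   7  10  22  14  10  11]
 [ 11  12  19  14  14  15   3  15  17  13   7  10   7  14]
 [ 27  1
[... 1535 characters left out ...]
0  13  10   8   9   9   8  11  13   4   6  80  40]
 [ 50  17  16   8  10   9   9   9  12  12  10   4  30  75]
 [ 38  18  26   8  10   9   8   7  10   9  11  15  60  75]
 [ 30  30  17  11   9  10   9   8   8   8   4  90   0   0]
 [ 24  24  40  13   9   9  11  12   9   0  10  30   0  70]
 [ 18  42  15  12   9  10   9   8  11  30  75  80  75 100]
 [ 24  40  30  19  14  10  14  10 170  24  75  30  45  50]
 [165  60  30  23  30  12  21  42  30  45 135  30  80  75]
 [ 24  30  10  30  38  20  30   8  50  45  60  75 120  45]
 [ 50  23  30  30  39  60  15  38  36  80  60  68  90 110]
 [170  45  30   6   0  45  23  30 170  30 105  60 120  75]
 [  0  15  20   8  60  15   8  15   0   0   0  90  98  60]]
```

```bash
python3 -c "
from h import *
plan([.607,-.245,.075],1.937,n=2)"
```

```text
[[0, [-11.2, -0.4, 28.1], 2.78], [0, [-11.2, 0.1, 28.1], 2.78]]
```

>>> carry_out --increments '[[0,[-11,0,28],2.8],[0,[-11,0,28],2.8],[0,[0,0,0],0],[0,[0,0,0],0],[0,[0,0,0],0]]'

```text
time: 1.95
tool_pos: [0.6081, -0.2452, 0.0785]
ee_rot: [3.139, 0.003, 1.936]
wrist_force: [-0.1, 0.3, 0.6]
width: 0.0937
finger_force: 0.0
```

```bash
python3 -c "
from h import *
np.set_printoptions(precision=2,suppress=True)
A=[];C=[]
for i in range(3):
    C.append(robot.get_calibration('wrist'));A.append(robot.snapshot('wrist').astype(float))
im=np.mean(A,0);cv2.imwrite('pics/w2.png',im);c=C[1]
print(tool()[0])
u,v=proj(c,[.458,-.305,.04]).astype(int);print(u,v)
x0=max(u-70,0);k=im[v-60:v+60,x0:x0+140].astype(np.uint8);print(x0,v-60)
cv2.imwrite('pics/w2z.png',cv2.resize(k,None,fx=5.7,fy=5,interpolation=2) if 0 else cv2.resize(k,None,fx=5,fy=5,interpolation=2))
h=cv2.cvtColor(k,cv2.COLOR_BGR2HSV);m=((h[...,1]>60)&(h[...,0]<25)).astype(np.uint8)
n,l,s,ce=cv2.connectedComponentsWithStats(m)
for i in range(1,n):
  if s[i][4]>8:print(s[i]+[x0,v-60,0,0,0],ce[i]+[x0,v-60])
np.save('c2.npy',c,allow_pickle=True)
"
```

```text
[ 0.61 -0.24  0.08]
110 228
40 168
[124 201  11  13 101] [128.83 207.11]
[ 91 231  14   9  95] [ 97.93 234.63][ WARN:0@2.216] global loadsave.cpp:1063 imwrite_ Unsupported depth image for selected encoder is fallbacked to CV_8U.
```

View pics/w2z.png

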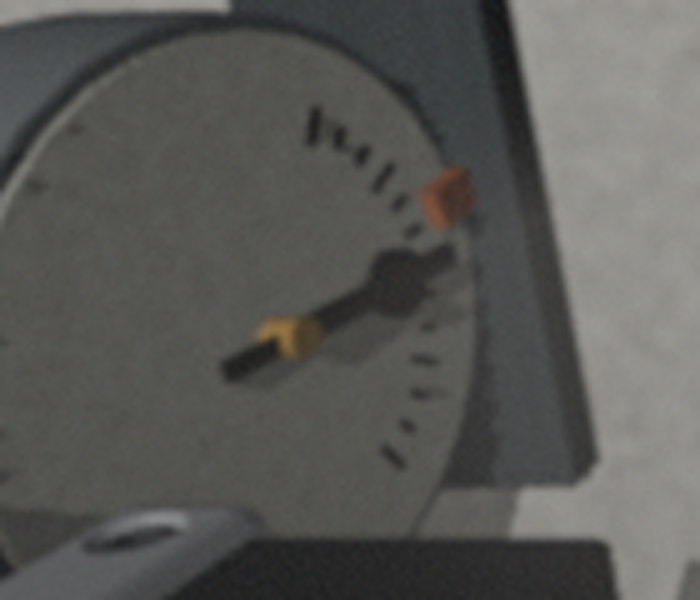

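```bash
python3 -c "
from h import *
from scipy.optimize import least_squares
np.set_printoptions(precision=4,suppress=True)
c=np.load('c2.npy',allow_pickle=True).item()
def G(q):
    w=q[2];gx=np.array([np.cos(w),np.sin(w),0]);y=np.array([-gx[1],gx[0],0]);f=np.array([q[0],q[1],0])
    return lambda p:proj(c,f+gx*p[0]+y*p[1]+np.array([0,0,p[2]]))
obs=[((.015,0,.020),(131.4,218.6)),((.012,.047*np.cos(-1.5),.056+.047*np.sin(-1.5)),None)]
q0=np.array([.4468,-.3109,.366]);g=G(q0)
for p in[(.015,0,.02),(.0155,0,.056),(.018,0,.056),(.021,-.05,0),(.021,-.05,.01),(.021,.05,0)]:print(p,g(p))
# dial rim top-most ... fit: tip, base corner
s=least_squares(lambda q:np.r_[G(q)((.015,0,.02))-[131.4,218.6],(G(q)((.021,-.05,0))-[159,260.5])*.5,(G(q)((.021,-.05,.01))-[155.5,264.5])*.5,(q-q0)/[.003,.003,.03]],q0)
print(s.x,s.fun)
for q in(q0,s.x):
  g=G(q)
  for t in(.002,.003,.004):
    def cen(m):
      P=[g((.012+a,r*np.sin(m)+w*np.cos(m),.056-r*np.cos(m)+w*np.sin(m))) for a in(0,t) for r in(.036,.045) for w in(-.0035,.0035)]
      h=cv2.convexHull(np.array(P,np.float32));M=cv2.moments(h);return np.array([M['m10']/M['m00'],M['m01']/M['m00']]),cv2.boundingRect(h),M['m00']
    for m in(.2,.23,.26,.29):print(t,m,*cen(m))
"
```

```text
(0.015, 0, 0.02) [130.4197 221.0017]
(0.0155, 0, 0.056) [ 99.6454 238.3496]
(0.018, 0, 0.056) [103.1088 238.3428]
(0.021, -0.05, 0) [159.238  262.5055]
(0.021, -0.05, 0.01) [153.4912 267.7815]
(0.021, 0.05, 0) [141.4532 158.6954]
[ 0.4471 -0.3085  0.3691] [-0.1341 -0.0116  0.6009 -0.0207 -0.5113  0.5856  0.0916  0.7921  0.1029]
0.002 0.2 [128.9904 210.6554] (123, 204, 12, 13) 86.79543937020935
0.002 0.23 [128.5406 209.4228] (122, 203, 13, 13) 87.6481962040998
0.002 0.26 [128.0636 208.2061] (122, 201, 12, 14) 88.5217710811994
0.002 0.29 [127.5594 207.0062] (121, 200, 13, 14) 89.41653392766602
0.003 0.2 [129.5713 210.6595] (123, 204, 13, 13) 101.19056541385362
0.003 0.23 [129.1232 209.4265] (122, 203, 14, 13) 102.26005119003821
0.003 0.26 [128.6479 208.2095] (122, 201, 13, 14) 103.34703135263408
0.003 0.29 [128.1455 207.0092] (121, 200, 14, 14) 104.45169452071423
0.004 0.2 [130.1524 210.6624] (123, 204, 14, 13) 115.58492190821562
0.004 0.23 [129.7058 209.4291] (122, 203, 15, 13) 116.87113559548743
0.004 0.26 [129.2322 208.2118] (122, 201, 14, 14) 118.1714447576087
0.004 0.29 [128.7315 
[... 168 characters left out ...]
76224739698227
0.002 0.26 [128.8667 205.769 ] (123, 199, 12, 14) 88.64837149251252
0.002 0.29 [128.3591 204.5596] (122, 198, 12, 13) 89.55589731474174
0.003 0.2 [130.3824 208.2388] (124, 202, 13, 13) 101.28579132177401
0.003 0.23 [129.9308 206.9969] (123, 200, 14, 14) 102.37232742772903
0.003 0.26 [129.4521 205.7707] (123, 199, 13, 14) 103.47713690972887
0.003 0.29 [128.9463 204.5609] (122, 198, 14, 13) 104.59986917232163
0.004 0.2 [130.9645 208.24  ] (124, 202, 14, 13) 115.67342545476276
0.004 0.23 [130.5145 206.9979] (123, 200, 15, 14) 116.98178740462754
0.004 0.26 [130.0375 205.7714] (123, 199, 14, 14) 118.30522961926181
0.004 0.29 [129.5334 204.5613] (122, 198, 15, 13) 119.64313061448047
```

```bash
python3 -c "
from h import *
plan([.62,.11,.24],2.94,n=9)"
```

```text
[[0, [36.3, 15.3, -18.0], -6.38], [0, [34.4, 19.3, -18.0], -6.38], [0, [32.0, 23.0, -18.0], -6.38], [0, [29.3, 26.4, -18.0], -6.38], [0, [26.2, 29.5, -18.0], -6.38], [0, [22.7, 32.2, -18.0], -6.38], [0, [19.0, 34.5, -18.0], -6.38], [0, [15.0, 36.4, -18.0], -6.38]]
[[0, [10.9, 37.9, -18.0], -6.38]]
```

>>> carry_out --increments '[[0,[36,15,-25],-6.4],[0,[34,19,-25],-6.4],[0,[32,23,-22],-6.4],[0,[29,26,-20],-6.4],[0,[26,30,-20],-6.4],[0,[23,32,-20],-6.4],[0,[19,35,-15],-6.4],[0,[15,36,-15],-6.4]]'

```text
time: 2.9
tool_pos: [0.6174, 0.0718, 0.2398]
ee_rot: [3.141, 0.003, 2.836]
wrist_force: [0.4, -0.0, -0.4]
width: 0.0943
finger_force: 0.0
```

>>> carry_out --increments '[[0,[11,38,0],-6.4],[0,[0,0,0],0],[0,[0,0,0],0],[0,[0,0,0],0]]'

```text
time: 3.3
tool_pos: [0.6185, 0.1085, 0.2377]
ee_rot: [-3.141, 0.0, 2.941]
wrist_force: [-0.1, -0.1, -0.7]
width: 0.0936
finger_force: 0.0
```

```bash
python3 -c "
from h import *
im,c=snap('wrist','w3');print(robot.get_obs()['time'],tool()[0]);np.save('c3.npy',robot.get_calibration('wrist'),allow_pickle=True)
"
```

```text
3.35 [0.61854713 0.10812154 0.2375219 ]
```

View pics/w3.png

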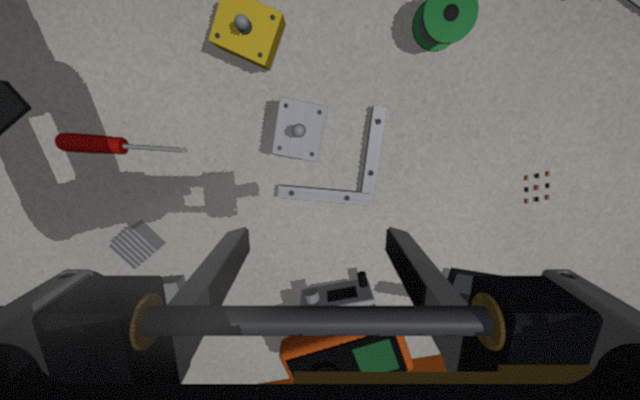

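The wrist view shows the fence's inside corner near (362,190) and the grey block's top corners near (280,99), (327,104), (319,160) and (274,153). The yellow decoy and the spool are well clear.

```bash
python3 -c "
from h import *
np.set_printoptions(precision=4,suppress=True)
c=np.load('c3.npy',allow_pickle=True).item();im=cv2.imread('pics/w3.png')
h=cv2.cvtColor(cv2.GaussianBlur(im,(3,3),0),cv2.COLOR_BGR2LAB).astype(int)
b=h[80:220,250:410]
# bluish-white metal against warm table
m=((h[...,2]<126)&(h[...,0]>120)).astype(np.uint8);m[:85]=0;m[215:]=0;m[:,:262]=0;m[:,400:]=0
n,l,s,ce=cv2.connectedComponentsWithStats(m)
print([list(s[i]) for i in range(1,n) if s[i][4]>100])
for i in range(1,n):
  if s[i][4]<400: continue
  mm=cv2.morphologyEx((l==i).astype(np.uint8),cv2.MORPH_CLOSE,np.ones((5,5)))
  k=max(cv2.findContours(mm,0,1)[0],key=cv2.contourArea)
  for e in(3,4): print(i,e,cv2.approxPolyDP(k,e,True).reshape(-1,2).tolist())
  print(cv2.minAreaRect(k))
"
```

```text
[[np.int32(273), np.int32(98), np.int32(53), np.int32(63), np.int32(1800)], [np.int32(279), np.int32(107), np.int32(107), np.int32(97), np.int32(1737)]]
1 3 [[281, 98], [273, 152], [316, 160], [325, 107]]
1 4 [[281, 98], [273, 152], [316, 160], [325, 107]]
((298.226806640625, 128.87535095214844), (46.72410583496094, 55.17304992675781), 10.491477012634277)
2 3 [[385, 108], [373, 108], [361, 193], [280, 186], [279, 195], [287, 196], [287, 190], [293, 189], [295, 197], [370, 203]]
2 4 [[385, 108], [373, 108], [361, 193], [280, 186], [279, 195], [287, 196], [293, 189], [295, 197], [370, 203]]
((331.5105895996094, 151.355712890625), (93.6345443725586, 102.93204498291016), 8.29714584350586)
```

```bash
cat > meas.py <<'E'
from h import *
np.set_printoptions(precision=4,suppress=True)
def meas(c,im,win=(85,215,262,400)):
    h=cv2.cvtColor(cv2.GaussianBlur(im,(3,3),0),cv2.COLOR_BGR2LAB).astype(int)
    m=((h[...,2]<126)&(h[...,0]>120)).astype(np.uint8);k=np.zeros_like(m);a,b,d,e=win;k[a:b,d:e]=m[a:b,d:e]
    return k
E
python3 -c "
from meas import *
c=np.load('c3.npy',allow_pickle=True).item();im=cv2.imread('pics/w3.png');m=meas(c,im)
n,l,s,ce=cv2.connectedComponentsWithStats(m)
i=[j for j in range(1,n) if s[j][4]>400]
def pts(j): 
    k=max(cv2.findContours(cv2.morphologyEx((l==j).astype(np.uint8),cv2.MORPH_CLOSE,np.ones((5,5))),0,1)[0],key=cv2.contourArea);return k.reshape(-1,2)
def line(P): 
    vx,vy,x,y=cv2.fitLine(P.astype(np.float32),cv2.DIST_HUBER,0,.001,.001).ravel();return np.array([x,y]),np.array([vx,vy])
def near(P,a,b,tol=.004):
    a,b=np.array(a),np.array(b);d=(b-a)/np.linalg.norm(b-a);t=(P-a)@d;L=np.linalg.norm(b-a);e=abs((P-a)@[-d[1],d[0]])
    return P[(e<tol)&(t>.15*L)&(t<.85*L)]
F=np.array([ray(c,u,v,.012)[:2] for u,v in pts(i[1])]);B=np.array([ray(c,u,v,.04)[:2] for u,v in pts(i[0])])
w=lambda u,v,z:ray(c,u,v,z)[:2]
for n_,a,b in[('x0 inner',(373,108),(361,193)),('x0 outer',(385,108),(370,203)),('y0 inner',(280,186),(361,193)),('y0 outer',(295,197),(370,203))]:
    p,d=line(near(F,w(*a,.012),w(*b,.012)));print(n_,p,np.degrees(np.arctan2(d[1],d[0])),'normal dist',np.array([-d[1],d[0]])@p)
r=cv2.minAreaRect((B*1000).astype(np.float32));print(r)
for u,v in[(281,98),(273,152),(316,160),(325,107)]:print(w(u,v,.04))
g=cv2.cvtColor(im,6);print(g[150,355:392]);print(g[178:208,320])
print(w(299.5,130.5,.054),'ball centre guess')
"
```

```text
x0 inner [0.5956 0.1831] -16.433607 normal dist 0.34409112
x0 outer [0.6053 0.1953] -16.823439 normal dist 0.36211765
y0 inner [0.6349 0.1066] 73.33458 normal dist -0.5776971
y0 outer [0.6544 0.1228] 72.98713 normal dist -0.58985025
((547.2010498046875, 97.9483413696289), (57.40531539916992, 67.32402038574219), 67.61732482910156)
[0.5061 0.0853]
[0.5676 0.0599]
[0.5887 0.1119]
[0.5271 0.1359]
[144 142 144 143 137 120  98  90  86  88  79  75 112 146 152 150 151 149
 149 151 149 149 149 150 145 148 145 141 140 143 142 144 145 145 148 147
 147]
[150 149 148 147 146 144 144 145 142 123  90 107 143 145 146 145 143 142
 142 145 146 145 141 141 142 146 145 143 147 145]
[0.5479 0.0999] ball centre guess
```

```bash
python3 -c "
from h import *
plan([.547,.098,.035],2.751,n=6)"
```

```text
[[0, [11.3, -4.0, 33.8], 1.81], [0, [11.2, -4.4, 33.8], 1.81], [0, [11.1, -4.7, 33.8], 1.81], [0, [10.9, -5.1, 33.8], 1.81], [0, [10.7, -5.4, 33.8], 1.81], [0, [10.6, -5.8, 33.8], 1.81]]
```

>>> carry_out --increments '[[0,[17,-7,33],2.7],[0,[17,-7,33],2.7],[0,[16,-8,33],2.7],[0,[16,-8,33],2.8],[0,[0,0,30],0],[0,[0,0,30],0],[0,[0,0,11],0],[0,[0,0,0],0]]'

```text
time: 4.15
tool_pos: [0.5456, 0.0968, 0.0326]
ee_rot: [-3.139, -0.004, 2.75]
wrist_force: [0.6, 0.0, 0.2]
width: 0.0941
finger_force: 0.0
```

>>> carry_out --increments '[[150,[0,0,0],0],[150,[0,0,0],0],[150,[0,0,0],0],[150,[0,0,0],0],[150,[0,0,0],0],[150,[0,0,0],0]]'

```text
time: 4.75
tool_pos: [0.5479, 0.0986, 0.0354]
ee_rot: [3.14, 0.002, 2.752]
wrist_force: [1.2, 1.7, 2.1]
width: 0.0595
finger_force: 30.0
```

```bash
python3 -c "
from h import *
print(tool()[0],tool()[1].as_euler('xyz'))
plan([.6106-.004*.958-.004*.287,.1474+.004*.287-.004*.958,.035],np.radians(163.3),grip=150,n=8)"
```

```text
[0.54785695 0.09858017 0.0354427 ] [3.13979948e+00 1.83164935e-03 2.75212472e+00]
[[150, [-4.5, 8.1, 0.1], -0.7], [150, [-4.6, 8.0, 0.1], -0.7], [150, [-4.7, 8.0, 0.1], -0.7], [150, [-4.8, 7.9, 0.1], -0.7], [150, [-4.9, 7.8, 0.1], -0.7], [150, [-5.0, 7.8, 0.1], -0.7], [150, [-5.1, 7.7, 0.1], -0.7], [150, [-5.2, 7.7, 0.1], -0.7]]
```

>>> carry_out --increments '[[150,[-4.5,8.1,0],-0.7],[150,[-4.6,8,0],-0.7],[150,[-4.7,8,0],-0.7],[150,[-4.8,7.9,0],-0.7],[150,[-4.9,7.8,0],-0.7],[150,[-5,7.8,0],-0.7],[150,[-5.1,7.7,0],-0.7],[150,[-5.2,7.7,0],-0.8]]'

```text
time: 5.55
tool_pos: [0.6037, 0.1418, 0.0357]
ee_rot: [-3.136, -0.002, 2.852]
wrist_force: [-6.2, -5.1, 9.7]
width: 0.0596
finger_force: 30.0
```

>>> carry_out --increments '[[150,[0,0,0],0],[150,[0,1,0],0],[150,[0,1,0],0],[150,[0,1,0],0]]'

```text
time: 5.95
tool_pos: [0.6055, 0.144, 0.0357]
ee_rot: [-3.135, 0.001, 2.851]
wrist_force: [-3.3, -6.4, 6.5]
width: 0.0593
finger_force: 30.0
```

>>> carry_out --increments '[[150,[0,1,0],0],[150,[0,1,0],0],[150,[0,1,0],0]]'

```text
time: 6.25
tool_pos: [0.6066, 0.1467, 0.0356]
ee_rot: [-3.136, 0.001, 2.851]
wrist_force: [-2.8, -6.9, 5.9]
width: 0.0598
finger_force: 30.0
```

>>> carry_out --increments '[[150,[0,1,0],0],[150,[0,1,0],0]]'

```text
time: 6.45
tool_pos: [0.6073, 0.1484, 0.0356]
ee_rot: [-3.135, 0.001, 2.851]
wrist_force: [-3.2, -8.0, 7.4]
width: 0.0596
finger_force: 30.0
```

>>> carry_out --increments '[[150,[0,1,0],0],[150,[0,1,0],0]]'

```text
time: 6.65
tool_pos: [0.6073, 0.1486, 0.0358]
ee_rot: [-3.131, 0.001, 2.851]
wrist_force: [-4.7, -12.0, 8.8]
width: 0.0598
finger_force: 30.0
```

>>> carry_out --increments '[[150,[0,1,0],0],[150,[0,1,0],0]]'

```text
time: 6.85
tool_pos: [0.6073, 0.1487, 0.0358]
ee_rot: [-3.128, 0.0, 2.85]
wrist_force: [-6.1, -16.7, 10.3]
width: 0.0597
finger_force: 30.0
```

>>> carry_out --increments '[[150,[-1,-2,0],0],[150,[-1,0,0],0],[150,[-1,0,0],0],[150,[-1,0,0],0]]'

```text
time: 7.25
tool_pos: [0.6075, 0.1485, 0.0358]
ee_rot: [-3.131, -0.008, 2.851]
wrist_force: [-14.6, -8.6, 14.4]
width: 0.0601
finger_force: 30.0
```

>>> carry_out --increments '[[150,[-1,0,0],0],[150,[-1,0,0],0]]'

```text
time: 7.45
tool_pos: [0.6078, 0.1484, 0.0358]
ee_rot: [-3.13, -0.011, 2.851]
wrist_force: [-18.6, -8.7, 18.6]
width: 0.0596
finger_force: 30.0
```

>>> carry_out --increments '[[150,[-1,0,0],0],[150,[-1,0,0],0]]'

```text
time: 7.65
tool_pos: [0.608, 0.1483, 0.036]
ee_rot: [-3.13, -0.015, 2.852]
wrist_force: [-22.2, -7.3, 20.9]
width: 0.0596
finger_force: 30.0
```

>>> carry_out --increments '[[150,[5,-1,0],0],[100,[0,0,0],0],[0,[0,0,0],0],[0,[0,0,0],0],[0,[0,0,0],0],[0,[-15,0,-50],0],[0,[-15,0,-50],0],[0,[-5,0,-40],0]]'

```text
time: 8.45
tool_pos: [0.6438, 0.1421, 0.1722]
ee_rot: [3.141, 0.002, 2.851]
wrist_force: [0.1, 0.2, 0.1]
width: 0.0939
finger_force: 0.0
```

>>> carry_out --increments '[[0,[0,0,0],0],[0,[0,0,0],0],[0,[0,0,0],0]]'

```text
time: 8.75
tool_pos: [0.6416, 0.1423, 0.1678]
ee_rot: [-3.14, -0.004, 2.852]
wrist_force: [-0.9, -0.1, -0.3]
width: 0.0941
finger_force: 0.0
```

```bash
python3 -c "
from h import *
im,c=snap('wrist','w4');np.save('c4.npy',robot.get_calibration('wrist'),allow_pickle=True);c=np.load('c4.npy',allow_pickle=True).item()
print(tool()[0]);u,v=proj(c,[.61,.147,.03]).astype(int);print(u,v)
cv2.imwrite('pics/w4z.png',cv2.resize(im[max(v-75,0):v+75,u-100:u+100],None,fx=4,fy=4,interpolation=2))
"
```

```text
[0.64135789 0.14223215 0.16729275]
314 166
```

View pics/w4z.png

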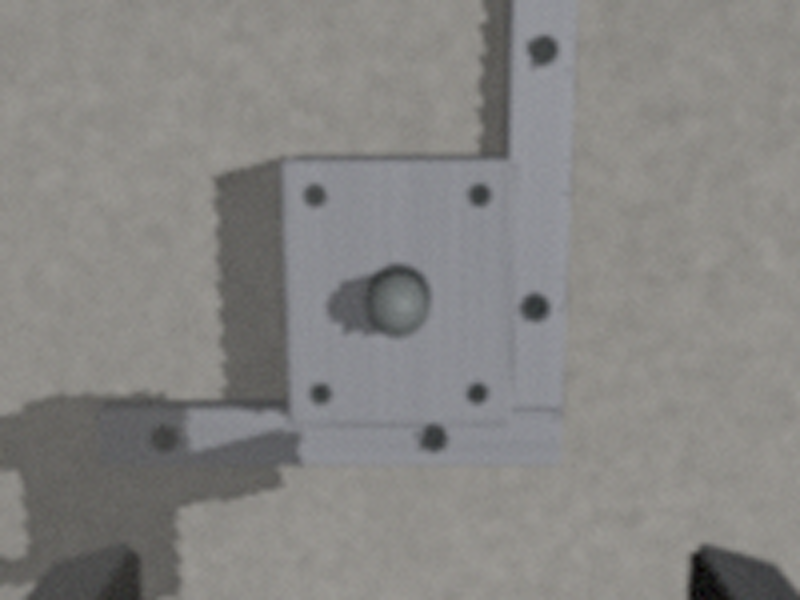

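The block appears seated: its top corners are at crop (284,158), (508,158), (291,424) and (510,424), parallel to the walls, whose outer edges are at row 463 and column ~565. I'll check this numerically.

```bash
python3 -c "
from h import *
np.set_printoptions(precision=4,suppress=True)
c=np.load('c4.npy',allow_pickle=True).item()
w=lambda u,v,z:ray(c,u/4+214,v/4+91,z)[:2]
a=np.radians(-16.7);nx=np.array([np.cos(a),np.sin(a)]);ny=np.array([-nx[1],nx[0]])
f=lambda p:np.array([p@nx,p@ny])*1000
for u,v in[(284,158),(508,158),(291,424),(512,424)]:print('blk',f(w(u,v,.04)))
for u,v in[(575,0),(560,462),(300,464),(512,0),(511,155),(100,403),(190,407)]:print('fence',f(w(u,v,.012)))
p=ray(c,399/4+214,301/4+91,.054);print('ball',p,f(p[:2]))
"
```

```text
blk [503.3086 286.6063]
blk [503.2177 343.5201]
blk [573.3201 286.4694]
blk [573.2174 346.3122]
fence [462.8785 362.7959]
fence [592.5384 363.5443]
fence [593.2998 285.699 ]
fence [462.9044 345.8878]
fence [503.3105 346.6348]
fence [574.5719 227.1609]
fence [575.7441 253.6553]
ball [0.6057 0.1481 0.054 ] [537.5956 315.9384]
```

>>> carry_out --increments '[[255,[36,-1.5,0],0],[255,[36,-1.5,10],0],[255,[36,-1.5,30],0],[255,[0,0,45],0],[255,[0,0,40],0],[255,[0,0,13],0],[255,[0,0,0],0],[255,[0,0,0],0]]'

```text
time: 9.6
tool_pos: [0.5388, 0.1689, 0.0331]
ee_rot: [3.141, 0.001, 2.851]
wrist_force: [0.6, -0.0, -0.3]
width: 0.0333
finger_force: 0.0
```

>>> carry_out --increments '[[255,[-10,0,0],0],[255,[-8,0,0],0],[255,[-4,0,0],0],[255,[-3,0,0],0],[255,[-2,0,0],0]]'

```text
time: 10.1
tool_pos: [0.5643, 0.1608, 0.0325]
ee_rot: [3.142, 0.0, 2.851]
wrist_force: [0.2, 0.8, 0.3]
width: 0.0004
finger_force: 0.0
```

>>> carry_out --increments '[[255,[-1.5,0,3],0],[255,[-1.5,0,0],0],[255,[-1.5,0,0],0]]'

```text
time: 10.4
tool_pos: [0.5669, 0.1601, 0.0287]
ee_rot: [-3.141, -0.003, 2.852]
wrist_force: [-3.0, 1.6, 0.9]
width: 0.0002
finger_force: 1.7
```

>>> carry_out --increments '[[255,[-1.5,0,0],0],[255,[-1.5,0,0],0]]'

```text
time: 10.6
tool_pos: [0.5672, 0.16, 0.0287]
ee_rot: [-3.14, -0.009, 2.852]
wrist_force: [-13.6, 3.4, 7.3]
width: 0.0005
finger_force: 6.8
```

>>> carry_out --increments '[[255,[-1.5,0,0],0],[255,[-1.5,0,0],0]]'

```text
time: 10.8
tool_pos: [0.5673, 0.16, 0.0287]
ee_rot: [-3.14, -0.015, 2.852]
wrist_force: [-20.2, 4.8, 12.9]
width: 0.0003
finger_force: 10.5
```

>>> carry_out --increments '[[255,[20,0,0],0],[255,[4,-30,0],0],[255,[-2,-27,0],0],[255,[-30,0,0],0],[255,[-34,0,0],0],[255,[0,6,0],0],[255,[0,3,0],0],[255,[0,1.5,0],0]]'

```text
time: 11.6
tool_pos: [0.6003, 0.102, 0.0289]
ee_rot: [-3.141, -0.0, 2.852]
wrist_force: [0.1, 0.1, -0.5]
width: 0.0003
finger_force: 0.0
```

>>> carry_out --increments '[[255,[0,1.5,0],0],[255,[0,1.5,0],0]]'

```text
time: 11.8
tool_pos: [0.6011, 0.1048, 0.0293]
ee_rot: [-3.141, 0.0, 2.852]
wrist_force: [0.9, -0.2, 0.2]
width: 0.0004
finger_force: 0.0
```

>>> carry_out --increments '[[255,[0,1.5,0],0],[255,[0,1.5,0],0]]'

```text
time: 12.0
tool_pos: [0.6014, 0.1057, 0.0294]
ee_rot: [-3.137, -0.001, 2.852]
wrist_force: [-3.4, -6.8, 4.9]
width: 0.0003
finger_force: 3.9
```

>>> carry_out --increments '[[255,[0,1.5,0],0],[255,[0,1.5,0],0],[255,[0,1,0],0]]'

```text
time: 12.3
tool_pos: [0.6015, 0.1057, 0.0295]
ee_rot: [-3.13, -0.002, 2.851]
wrist_force: [-6.7, -15.4, 6.8]
width: 0.0001
finger_force: 8.0
```

```bash
python3 -c "
from h import *
p,r=tool();print(p)
a=np.radians(-16.7);X=np.array([np.cos(a),np.sin(a),0]);Y=np.array([-X[1],X[0],0])
print(p@X,p@Y)
# after backing off: route to gauge
s=(p-.03*Y+[0,0,.14],r)
plan([.447,-.310,.19],.367+np.pi/2,start=s)"
```

```text
[0.60145562 0.10574439 0.02947906]
0.5457009541205843 0.27411895679943366
[[0, [2.9, -41.3, -2.1], 5.23], [0, [-0.9, -41.3, -2.1], 5.23], [0, [-4.7, -41.1, -2.1], 5.23], [0, [-8.4, -40.5, -2.1], 5.23], [0, [-12.1, -39.6, -2.1], 5.23], [0, [-15.6, -38.3, -2.1], 5.23], [0, [-19.0, -36.7, -2.1], 5.23], [0, [-22.3, -34.8, -2.1], 5.23]]
[[0, [-25.4, -32.7, -2.1], 5.23], [0, [-28.3, -30.2, -2.1], 5.23]]
```

>>> carry_out --increments '[[255,[0,-20,0],0],[200,[0,-15,-30],0],[100,[3,-20,-45],0],[0,[0,-20,-45],2],[0,[0,-40,-20],5.2],[0,[-3,-40,-10],5.2],[0,[-6,-40,-10],5.2],[0,[-10,-39,0],5.2]]'

```text
time: 13.1
tool_pos: [0.5257, -0.1126, 0.1916]
ee_rot: [3.139, 0.004, 2.45]
wrist_force: [0.3, -0.3, -0.8]
width: 0.053
finger_force: 0.0
```

```bash
python3 -c "
from h import *
print(robot.get_obs()['tool_pos'])
plan([.447,-.310,.19],.367+np.pi/2)"
```

```text
[ 0.52573311 -0.11263371  0.19163806]
[[0, [-13.0, -40.5, 0.3], 5.87], [0, [-17.1, -38.9, 0.3], 5.87], [0, [-21.0, -37.0, 0.3], 5.87], [0, [-24.7, -34.6, 0.3], 5.87], [0, [-28.1, -31.9, 0.3], 5.87]]
```

>>> carry_out --increments '[[0,[-13,-40,0],5.9],[0,[-17,-39,0],5.9],[0,[-21,-37,0],5.9],[0,[-25,-35,0],5.9],[0,[-28,-32,0],5.9],[0,[0,0,0],0],[0,[0,0,0],0],[0,[0,0,0],0]]'

```text
time: 13.9
tool_pos: [0.4473, -0.3081, 0.1893]
ee_rot: [3.141, -0.0, 1.94]
wrist_force: [1.0, 0.2, -0.6]
width: 0.094
finger_force: 0.0
```

```bash
python3 -c "
from h import *
np.set_printoptions(precision=4,suppress=True)
im,c=snap('wrist','w5');c=robot.get_calibration('wrist');np.save('c5.npy',c,allow_pickle=True);p,r=tool();print(p,r.as_euler('xyz'))
w=.367;gx=np.array([np.cos(w),np.sin(w),0]);y=np.array([-gx[1],gx[0],0]);f=np.array([.447,-.31,0])
for q in[(-10,-20,148),(10,-20,148),(-10,20,148),(10,20,148),(21,50,10),(-21,50,10)]:print(q,proj(c,f+(gx*q[0]+y*q[1]+np.array([0,0,q[2]]))/1e3))
cv2.imwrite('pics/w5z.png',cv2.resize(im[100:300,190:450],None,fx=3,fy=3,interpolation=2))
"
```

```text
[ 0.4475 -0.3079  0.1894] [ 3.1409 -0.0001  1.9408]
(-10, -20, 148) [304.8734 249.3026]
(10, -20, 148) [329.6091 249.3467]
(-10, 20, 148) [304.418  201.8035]
(10, 20, 148) [330.3927 201.8625]
(21, 50, 10) [334.424  146.2535]
(-21, 50, 10) [299.7961 146.155 ]
```

View pics/w5z.png

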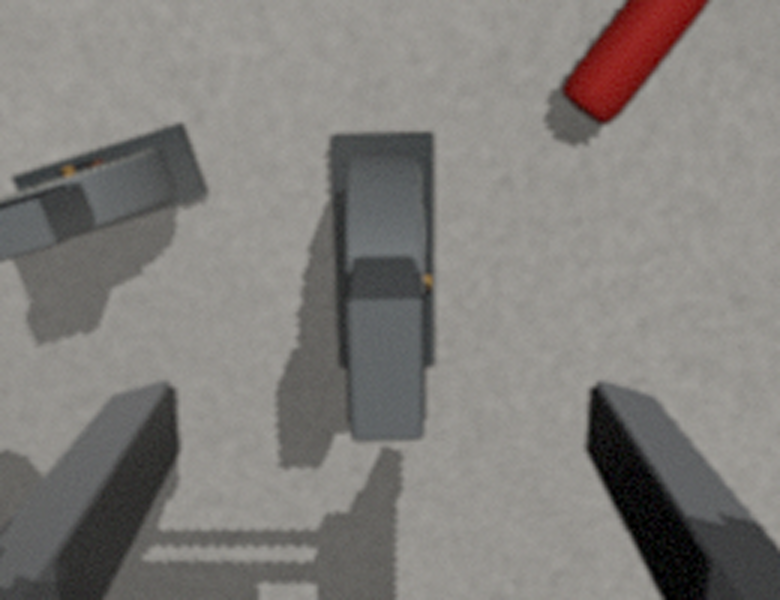

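```bash
python3 -c "
from h import *
c=np.load('c5.npy',allow_pickle=True).item();p,r=tool();M=r.as_matrix()
for q in[(8,-47,14),(8,47,14),(8,-59.5,14),(-8,-47,14)]:print(q,proj(c,p+M@np.array(q)/1e3))"
```

```text
(8, -47, 14) [250.70558216 227.28235252]
(8, 47, 14) [387.68747191 227.20462844]
(8, -59.5, 14) [232.47572214 227.29269621]
(-8, -47, 14) [252.16663046 248.61961361]
```

>>> carry_out --increments '[[0,[0,0,30],0],[0,[0,0,25],0],[0,[0,0,10],0],[0,[0,0,0],0],[0,[0,0,0],0]]'

```text
time: 14.45
tool_pos: [0.4476, -0.3088, 0.1253]
ee_rot: [3.141, 0.001, 1.94]
wrist_force: [0.4, -0.1, -0.3]
width: 0.0941
finger_force: 0.0
```

>>> carry_out --increments '[[255,[0,0,0],0],[255,[0,0,0],0],[255,[0,0,0],0],[255,[0,0,0],0],[255,[0,0,0],0],[255,[0,0,0],0],[255,[0,0,0],0],[255,[0,0,0],0]]'

```text
time: 15.25
tool_pos: [0.4468, -0.3091, 0.1242]
ee_rot: [-3.142, -0.0, 1.939]
wrist_force: [-0.1, 0.2, -0.3]
width: 0.0334
finger_force: 0.0
```

>>> carry_out --increments '[[255,[0,0,0],0],[255,[0,0,0],0],[255,[0,0,-10],0],[255,[0,0,-20],0],[255,[0,0,-30],0],[255,[0,0,-30],0]]'

```text
time: 15.85
tool_pos: [0.4462, -0.3087, 0.2145]
ee_rot: [-3.14, -0.002, 1.939]
wrist_force: [0.1, -0.4, -3.2]
width: 0.0196
finger_force: 30.0
```

```bash
python3 -c "
from h import *
plan([.607,.148,.213],1.07,grip=255,n=14)"
```

```text
[[255, [26.3, 22.4, 0.1], 3.55], [255, [27.6, 20.8, 0.1], 3.55], [255, [28.9, 19.0, 0.1], 3.55], [255, [30.0, 17.2, 0.1], 3.55], [255, [31.0, 15.3, 0.1], 3.55], [255, [31.9, 13.3, 0.1], 3.55], [255, [32.7, 11.3, 0.1], 3.55], [255, [33.3, 9.3, 0.1], 3.55]]
[[255, [33.8, 7.2, 0.1], 3.55], [255, [34.2, 5.1, 0.1], 3.55], [255, [34.5, 3.0, 0.1], 3.55], [255, [34.6, 0.8, 0.1], 3.55], [255, [34.6, -1.3, 0.1], 3.55], [255, [34.4, -3.5, 0.1], 3.55]]
```

>>> carry_out --increments '[[255,[14,12,0],2],[255,[27,21,0],4],[255,[29,19,0],3.6],[255,[30,17,0],3.6],[255,[31,15,0],3.6],[255,[32,13,0],3.6],[255,[33,11,0],3.6],[255,[33,9,0],3.6]]'

```text
time: 16.65
tool_pos: [0.5279, -0.0609, 0.2142]
ee_rot: [-3.141, 0.0, 1.454]
wrist_force: [0.7, -0.3, -3.1]
width: 0.02
finger_force: 30.0
```

>>> carry_out --increments '[[255,[34,7,0],3.6],[255,[34,5,0],3.6],[255,[34,3,0],3.6],[255,[34,1,0],3.6],[255,[30,-1,0],3.6],[255,[20,-3,0],3.6],[255,[14,5,0],0],[255,[0,0,0],0]]'

```text
time: 17.45
tool_pos: [0.5984, 0.1269, 0.2134]
ee_rot: [-3.14, 0.001, 1.082]
wrist_force: [-0.7, -0.1, -2.6]
width: 0.0199
finger_force: 30.0
```

>>> carry_out --increments '[[255,[0,0,0],0],[255,[0,0,0],0],[255,[0,0,0],0],[255,[0,0,0],0]]'

```text
time: 17.85
tool_pos: [0.5979, 0.1248, 0.2145]
ee_rot: [3.141, 0.0, 1.079]
wrist_force: [0.3, -0.3, -2.6]
width: 0.0194
finger_force: 30.0
```

```bash
python3 -c "
from h import *
np.set_printoptions(precision=4,suppress=True)
im,c=snap('wrist','w6');c=robot.get_calibration('wrist');np.save('c6.npy',c,allow_pickle=True);p,r=tool();print(robot.get_obs()['time'],p,r.as_euler('xyz'));M=r.as_matrix()
for q in[(0,50,0),(21,50,0),(-21,50,0),(21,50,10),(-21,50,10),(0,47,56),(10,20,148),(-10,20,148)]:
    print(q,proj(c,p+M@(np.array([q[1],q[0],123-q[2]])/1e3)))
print('stud top',proj(c,[.6086,.1478,.062]),proj(c,[.6057,.1481,.062]))
cv2.imwrite('pics/w6z.png',cv2.resize(im[50:300,190:450],None,fx=2.4,fy=2.4,interpolation=2))
"
```

```text
17.9 [0.598  0.1249 0.2145] [ 3.1413 -0.      1.0791]
(0, 50, 0) [317.7899 148.4302]
(21, 50, 0) [338.435  148.4283]
(-21, 50, 0) [297.1441 148.432 ]
(21, 50, 10) [339.1809 149.4143]
(-21, 50, 10) [296.4534 149.4181]
(0, 47, 56) [317.9713 158.6435]
(10, 20, 148) [337.0221 231.2039]
(-10, 20, 148) [299.9776 231.2099]
stud top [316.4223 167.91  ] [314.0627 168.8698]
```

View pics/w6z.png

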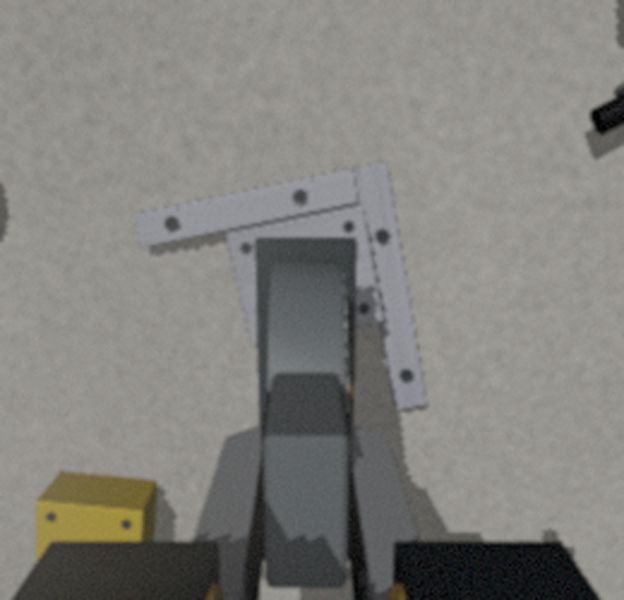

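The gauge hangs level and centred in the grip: its base-end edge is at row 149.6 against 149.4 predicted. The block is still in its corner behind it, with holes at crop (246,248), (348,226) and (363,308).

```bash
python3 -c "
from h import *
np.set_printoptions(precision=4,suppress=True)
a=np.radians(-16.7);nx=np.array([np.cos(a),np.sin(a)]);ny=np.array([-nx[1],nx[0]])
f=lambda p:np.array([p@nx,p@ny])*1000
c=np.load('c4.npy',allow_pickle=True).item()
H4=[f(ray(c,u/4+214,v/4+91,.04)[:2]) for u,v in[(314,195),(480,195),(320,393),(478,393)]];print(np.array(H4),np.mean(H4,0))
c=np.load('c6.npy',allow_pickle=True).item()
w=lambda u,v,z:f(ray(c,u/2.4+190,v/2.4+50,z)[:2])
for n,u,v,z in[('h',246,248,.04),('h',348,226,.04),('h',363,308,.04),('corner blk',228,235,.04),('corner blk',360,206,.04),('fence out corner',387,163,.012),('fence end',426,406,.012),('fence end',135,215,.012)]:print(n,w(u,v,z))
"
```

```text
[[512.5134 294.0277]
 [512.4448 336.5699]
 [564.677  294.4992]
 [564.6047 336.9575]] [538.56   315.5136]
h [515.008  335.9603]
h [567.1232 336.4638]
h [567.1241 294.1277]
corner blk [507.6378 344.0312]
corner blk [574.6941 344.84  ]
fence out corner [594.4052 361.8403]
fence end [593.9977 223.9402]
fence end [457.6535 362.2969]
```

>>> carry_out --increments '[[255,[12,-1,0],0],[255,[12.6,-0.6,0],0],[255,[0,0,10],0],[255,[0,0,10],0],[255,[0,0,4],0],[255,[0,0,0],0],[255,[0,0,0],0],[255,[0,0,0],0]]'

```text
time: 18.7
tool_pos: [0.6085, 0.1478, 0.1908]
ee_rot: [3.141, -0.001, 1.08]
wrist_force: [-0.4, -0.6, -2.2]
width: 0.0199
finger_force: 30.0
```

>>> carry_out --increments '[[255,[0,0,1],0],[255,[0,0,1],0],[255,[0,0,0],0]]'

```text
time: 19.0
tool_pos: [0.6083, 0.1479, 0.1882]
ee_rot: [3.141, 0.0, 1.08]
wrist_force: [0.0, -0.1, -3.3]
width: 0.0197
finger_force: 30.0
```

>>> carry_out --increments '[[255,[0,0,1],0],[255,[0,0,1],0],[255,[0,0,0],0]]'

```text
time: 19.3
tool_pos: [0.6083, 0.148, 0.1862]
ee_rot: [3.141, 0.0, 1.08]
wrist_force: [0.6, -0.1, -3.3]
width: 0.0198
finger_force: 30.0
```

>>> carry_out --increments '[[255,[0,0,0.7],0],[255,[0,0,0],0],[255,[0,0,0.7],0],[255,[0,0,0],0]]'

```text
time: 19.7
tool_pos: [0.6084, 0.148, 0.1858]
ee_rot: [3.141, -0.001, 1.08]
wrist_force: [-0.4, 0.5, 2.0]
width: 0.0201
finger_force: 30.0
```

>>> carry_out --increments '[[255,[0,0,0.7],0],[255,[0,0,0],0],[255,[0,0,0],0]]'

```text
time: 20.0
tool_pos: [0.6084, 0.148, 0.1857]
ee_rot: [3.14, -0.001, 1.08]
wrist_force: [-1.2, -0.1, 5.2]
width: 0.0198
finger_force: 30.0
```

>>> carry_out --increments '[[255,[0,0,0],0],[255,[0,0,0],0],[255,[0,0,0],0],[255,[0,0,0],0],[255,[0,0,0],0],[255,[0,0,0],0],[255,[0,0,0],0],[255,[0,0,0],0]]'

```text
time: 20.8
tool_pos: [0.6084, 0.148, 0.1857]
ee_rot: [3.14, -0.001, 1.08]
wrist_force: [-1.8, -0.6, 5.7]
width: 0.0201
finger_force: 30.0
```

>>> carry_out --increments '[[255,[0,0,0],0],[255,[0,0,0],0],[255,[0,0,0],0],[255,[0,0,0],0],[255,[0,0,0],0],[255,[0,0,0],0],[255,[0,0,0],0],[255,[0,0,0],0]]'

```text
time: 21.6
tool_pos: [0.6084, 0.148, 0.1857]
ee_rot: [3.14, -0.001, 1.08]
wrist_force: [-1.7, 0.0, 5.8]
width: 0.0201
finger_force: 30.0
```

>>> carry_out --increments '[[255,[1,0,0],0],[255,[1,0,0],0],[255,[1,0,0],0],[255,[1,0,0.1],0],[255,[0,0,0],0]]'

```text
time: 22.1
tool_pos: [0.6098, 0.1505, 0.1856]
ee_rot: [3.14, 0.002, 1.079]
wrist_force: [-3.8, -2.8, 6.1]
width: 0.02
finger_force: 30.0
```

```bash
cat > edge.py <<'E'
from h import *
def prof(im,c0=303,c1=332):
    L=cv2.cvtColor(im.astype(np.uint8),6).astype(float)
    return L[:,c0:c1].mean(1)
if __name__=="__main__":
    import sys
    im=np.mean([robot.snapshot('wrist').astype(float) for _ in range(2)],0).astype(np.uint8);cv2.imwrite(f"pics/{sys.argv[1]}.png",im)
    for n in("w6",sys.argv[1]):
        p=prof(cv2.imread(f"pics/{n}.png"));print(n,p[138:182].astype(int).tolist(),p[196:240].astype(int).tolist())
    o=robot.get_obs();print(o["time"],o["tool_pos"],o["wrist_force"])
E
python3 edge.py w7
```

```text
w6 [132, 131, 131, 132, 137, 143, 144, 144, 145, 146, 132, 89, 68, 68, 70, 70, 69, 69, 68, 68, 66, 69, 74, 77, 78, 80, 83, 84, 86, 87, 88, 89, 90, 91, 92, 93, 94, 94, 95, 96, 96, 97, 96, 98] [111, 112, 112, 114, 116, 117, 118, 118, 113, 94, 73, 68, 68, 68, 66, 67, 67, 66, 66, 67, 66, 66, 68, 67, 67, 67, 67, 67, 67, 66, 67, 67, 66, 66, 70, 83, 96, 99, 98, 99, 98, 98, 98, 98]
w7 [145, 145, 146, 144, 144, 144, 144, 142, 140, 140, 141, 142, 131, 97, 66, 66, 68, 69, 68, 69, 68, 67, 66, 68, 73, 75, 77, 80, 82, 83, 84, 86, 86, 88, 89, 90, 91, 91, 92, 93, 94, 94, 95, 96] [107, 108, 110, 110, 112, 113, 114, 116, 116, 111, 92, 72, 67, 66, 66, 65, 64, 64, 65, 64, 65, 65, 65, 65, 65, 65, 66, 65, 65, 65, 66, 65, 65, 65, 68, 82, 95, 98, 98, 97, 97, 97, 97, 97]
22.2 [0.60980764 0.15046161 0.18562577] [-3.74374616 -1.82587501  6.87921992]
```

>>> carry_out --increments '[[255,[2,0,0],0],[255,[2,0,0.1],0],[255,[2,0,0.1],0],[255,[2,0,0.15],0],[255,[0,0,0],0]]'

```text
time: 22.7
tool_pos: [0.6137, 0.1578, 0.1851]
ee_rot: [3.141, 0.002, 1.079]
wrist_force: [-3.0, -2.1, 6.1]
width: 0.0197
finger_force: 30.0
```

>>> carry_out --increments '[[255,[2,0,0.15],0],[255,[2,0,0.2],0],[255,[2,0,0.2],0],[255,[2,0,0.25],0],[255,[0,0,0],0],[255,[0,0,0],0]]'

```text
time: 23.3
tool_pos: [0.6175, 0.1648, 0.1841]
ee_rot: [3.141, 0.001, 1.079]
wrist_force: [-2.5, -1.5, 5.7]
width: 0.0199
finger_force: 30.0
```

```bash
python3 edge.py w8 | tail -2
```

```text
w8 [145, 145, 144, 143, 143, 144, 144, 145, 144, 144, 144, 144, 145, 144, 145, 145, 145, 144, 144, 144, 142, 138, 136, 137, 138, 139, 141, 144, 132, 89, 67, 70, 71, 71, 68, 65, 69, 71, 74, 77, 79, 80, 81, 83] [96, 97, 97, 98, 99, 100, 101, 101, 102, 103, 104, 105, 106, 106, 108, 108, 106, 92, 69, 61, 61, 60, 60, 59, 58, 58, 59, 60, 59, 58, 59, 59, 58, 58, 65, 81, 95, 99, 101, 101, 102, 101, 101, 102]
23.4 [0.61748389 0.16483581 0.18412889] [-2.79672466 -1.79804545  4.55535104]
```

```bash
cat > tilt.py <<'E'
from edge import *
from scipy.optimize import brentq
MT=np.array([[0,-.9626,-.2708],[1,0,0],[0,-.2708,.9626]]);t=np.array([.0776,.0003,-.1667]);C={"vfov":70.787,"cx":0,"cy":0}
cw=robot.get_calibration("wrist");C["cx"],C["cy"]=cw["cx"],cw["cy"];T=np.eye(4);T[:3,:3]=MT;T[:3,3]=t;C["T"]=T
def row(m,z,hp=.1288,g=-.005,y=.05):
    return proj(C,[y*np.cos(m)-(hp-z)*np.sin(m),0,g+(hp-z)*np.cos(m)+y*np.sin(m)])[1]
def drop(p,a,b,lev): # first row falling below lev, subpixel
    for i in range(a,b):
        if p[i]>=lev>p[i+1]:return i+(p[i]-lev)/(p[i]-p[i+1])
if __name__=="__main__":
    import sys
    r0=None
    for n in sys.argv[1:]:
        p=prof(cv2.imread(f"pics/{n}.png"));e=drop(p,140,200,105)+.5;d=drop(p,190,235,90)+.5
        if r0 is None:r0=e;print("pred",row(0,0),row(0,.01))
        f=lambda z:brentq(lambda m:row(m,z)-row(0,z)-(e-r0),-.1,.5)
        print(n,e,d,"tilt",f(0),f(.01))
E
python3 tilt.py w6 w7 w8
```

```text
pred 148.1725102943939 149.14764713077687
w6 149.1397763578275 205.69463087248323 tilt -5.755949105025567e-17 -4.693826201143721e-13
w7 151.2858585858586 206.6291946308725 tilt 0.017451956131027756 0.018384140740603048
w8 167.13250600480384 213.59360374414976 tilt 0.14692644078559677 0.15443951598578506
```

>>> carry_out --increments '[[255,[2,0,0.25],0],[255,[2,0,0.3],0],[255,[2,0,0.3],0],[255,[2,0,0.35],0],[255,[1.5,0,0.25],0],[255,[0,0,0],0],[255,[0,0,0],0],[255,[0,0,0],0]]'

```text
time: 24.2
tool_pos: [0.622, 0.1733, 0.1825]
ee_rot: [3.141, 0.001, 1.079]
wrist_force: [-2.6, -1.7, 4.9]
width: 0.0202
finger_force: 30.0
```

```bash
python3 edge.py w9 | tail -1; python3 tilt.py w6 w8 w9; python3 -c "
from h import *
np.set_printoptions(precision=1,suppress=True)
A=[robot.snapshot('scene').astype(float) for _ in range(6)];im=np.mean(A,0);c=robot.get_calibration('scene')
np.save('sc.npy',im)
a=1.08-np.pi/2;gx=np.array([np.cos(a),np.sin(a),0]);y=np.array([-gx[1],gx[0],0]);Z=np.array([0,0,1.]);m=.225
n=Z*np.cos(m)+y*np.sin(m);t=y*np.cos(m)-Z*np.sin(m);f=np.array([.6082,.1475,.062])
P=lambda x,yy,z:proj(c,f+(gx*x+t*yy+n*z)/1e3)
print('pivot',P(15,0,56))
for an in(.15,.2,.225,.25,.3):print(an,'mark ctr',P(13.5,40.5*np.sin(an),56-40.5*np.cos(an)),'plumb tip',P(15,36*np.sin(an),56-36*np.cos(an)))
u,v=P(13.5,8,16).astype(int);k=im[v-22:v+14,u-18:u+18].astype(np.float32)
h=cv2.cvtColor(k.astype(np.uint8),cv2.COLOR_BGR2HSV)
rg=k[...,2]-k[...,0];print(u-18,v-22);np.set_printoptions(linewidth=220)
print(rg.astype(int));print(k.mean(2).astype(int))
"
```

```text
24.3 [0.62204412 0.17327552 0.18247323] [-3.03983318 -1.78881186  5.16012152]
pred 148.1725102943939 149.14764713077687
w6 149.1397763578275 205.69463087248323 tilt -5.755949105025567e-17 -4.693826201143721e-13
w8 167.13250600480384 213.59360374414976 tilt 0.14692644078559677 0.15443951598578506
w9 176.34424603174602 217.75503355704697 tilt 0.22255156083736163 0.23367473871801372
pivot [346.5 204.5]
0.15 mark ctr [345.1 214.8] plumb tip [345.4 213.9]
0.2 mark ctr [345.7 214.7] plumb tip [345.9 213.8]
0.225 mark ctr [346.  214.6] plumb tip [346.2 213.7]
0.25 mark ctr [346.3 214.5] plumb tip [346.5 213.7]
0.3 mark ctr [346.8 214.4] plumb tip [347.  213.5]
327 192
[[ 5 -1 -7 ... 13 14 14]
 [ 3 -1 -4 ... 14 14 14]
 [-1 -4 -5 ... 14 15 14]
 ...
 [10  2 -4 ... 13 14 13]
 [10  2 -3 ... 14 14 14]
 [10  3 -4 ... 15 14 14]]
[[147  99  79 ... 208 206 208]
 [127  94  88 ... 208 206 206]
 [ 97  84  92 ... 208 207 207]
 ...
 [187 146 114 ... 204 206 208]
 [186 146 113 ... 204 205 206]
 [186 145 112 ... 204 204 205]]
```

```bash
python3 -c "
from h import *
np.set_printoptions(linewidth=220)
im=np.load('sc.npy');k=im[198:222,336:358];rg=(k[...,2]-k[...,0]);print(rg.astype(int));print(k.mean(2).astype(int))
yy,xx=np.mgrid[198:222,336:358]
for a,b in((200,208),(210,219)):
    w=np.clip(rg-12,0,None)*((yy>=a)&(yy<b)&(xx>339)&(xx<354));print(a,(w*xx).sum()/w.sum()+.0,(w*yy).sum()/w.sum(),w.sum())
"
```

```text
[[-1  3  6  9 10  9 10  9 10  9  9 10  9  9  9 10 10 10  9 10  9  9]
 [ 2  7 10 10 11 10  9 10 10  9 10  9  9  9 10 10 10 10 10 10 10  9]
 [ 5  8 11 10 10 10 10  9 10  9  9  9 10  9  9 10 10 11 10  9 10  9]
 [ 8 10  9  9  9 10 10 10 10  9  7  8  8 10 10 10 10 10 10 10 10  9]
 [ 9  9  9 10 10 10  9  9  9  8  7  7  8 10 10  9 10 10 10  9 10  9]
 [10 10 10  9  9  9  9  9  9 11 15 14 11 10 10 10  9 10 10  9 10  9]
 [10 11 10 10 10 10  9  9 10 15 26 26 15 11 10 10 10  9  9 10 10  9]
 [10 11 10 10 10  9 10  9 10 15 28 28 16 12  9 10  9  9 10  9  9  8]
 [10 11  9  9  9 10 10  9  9 10 16 17 12 10  9  9 10 10  9  9  8  8]
 [10  9 10  9  9  9  9  9  9  8  7  8  9  9 10  9  9  8  8  9  9  9]
 [10  9  8  9 10  9  9  9  8  7  5  5  9  8  9  9  8  8  9  9  7 10]
 [ 9  9  8  9  9  9  9  9  9  7  4  4  8  9  9  8  8  8  9  8  9 11]
 [ 9  9  7  8  8  8  8  9  9  6  3  4  7  9  9  8  8  8  8  9 10 12]
 [ 9  9  8  7  8  8  8  9  8  4  3  3  5  8  9  9  8  7  7 10 12 13]
 [ 8  9  9  7  7  7  8  8  7  6  5  6  8  9  9  8  6  2  5  9 12 14]
 [ 6  8  9  8  8  8  8  8  7  8 14 14 11  9  8  6  1 -2  1  7 11 
[... 2148 characters left out ...]
4  77  86  84  70  60  61  71  81  95 126 165]
 [ 47  54  67  78  92  99 104 105 101  87  68  60  59  55  47  42  48  64  76  81 101 140]
 [ 44  44  45  50  56  61  64  65  63  57  52  50  47  47  46  44  47  56  66  69  80 117]
 [ 48  45  44  45  46  47  47  47  48  50  50  49  52  57  63  65  65  65  70  74  83 116]
 [ 56  53  51  51  52  53  53  55  60  63  64  65  69  83 101 112 113 113 116 122 128 149]
 [ 72  71  64  61  65  67  66  72  82  88  89  89  95 112 141 160 167 166 169 173 175 186]
 [ 96  93  84  74  78  84  80  83  97 108 108 108 111 124 152 179 195 199 198 199 198 201]]
200 346.5451197053407 204.61878453038676 90.50000000000003
210 346.45384615384614 214.94102564102562 130.0
```

>>> carry_out --increments '[[255,[0.5,0,0.05],0],[255,[0.5,0,0.05],0],[255,[0,0,0],0],[255,[0,0,0],0],[255,[0,0,0],0],[255,[0,0,0],0],[255,[0,0,0],0],[255,[0,0,0],0]]'

```text
time: 25.4
tool_pos: [0.6225, 0.1741, 0.1822]
ee_rot: [3.141, 0.001, 1.079]
wrist_force: [-3.0, -2.2, 5.5]
width: 0.0199
finger_force: 30.0
```

>>> carry_out --increments '[[255,[0,0,0],0],[255,[0,0,0],0],[255,[0,0,0],0],[255,[0,0,0],0],[255,[0,0,0],0],[255,[0,0,0],0],[255,[0,0,0],0],[255,[0,0,0],0]]'

```text
time: 26.2
tool_pos: [0.6225, 0.1741, 0.1823]
ee_rot: [3.141, 0.001, 1.079]
wrist_force: [-3.0, -1.8, 4.2]
width: 0.0196
finger_force: 30.0
```

```bash
python3 edge.py w10 | tail -1; python3 tilt.py w6 w9 w10; python3 -c "
from h import *
im=np.mean([robot.snapshot('scene').astype(float) for _ in range(8)],0);y0=198;k=im[y0:222,336:358];rg=k[...,2]-k[...,0];L=k.mean(2);x=np.arange(336,358)
for r in range(201,218):
    w=np.clip(148-L[r-y0],0,None)*((x>343)&(x<350));q=np.clip(rg[r-y0]-10,0,None)*((x>343)&(x<350));print(r,round((w*x).sum()/w.sum(),2) if r<213 else '',round((q*x).sum()/q.sum(),2) if q.sum()>5 else '')
c=robot.get_calibration('scene');a=1.08-np.pi/2;gx=np.array([np.cos(a),np.sin(a),0]);y=np.array([-gx[1],gx[0],0]);Z=np.array([0,0,1.]);m=.233
n=Z*np.cos(m)+y*np.sin(m);f=np.array([.6082,.1475,.062]);piv=f+n*.056
for xo,d in((17,0),(15,0),(15,.02),(15,.036),(12,.0405),(13.5,.0405),(15,.0405)):print(xo,d,proj(c,piv+gx*xo/1e3-Z*d))
"
```

```text
26.3 [0.62246586 0.17409581 0.18226928] [-3.51992269 -1.44246324  4.86144248]
pred 148.1725102943939 149.14764713077687
w6 149.1397763578275 205.69463087248323 tilt -5.755949105025567e-17 -4.693826201143721e-13
w9 176.34424603174602 217.75503355704697 tilt 0.22255156083736163 0.23367473871801372
w10 177.16368515205724 218.07746478873239 tilt 0.2292869135107899 0.24072444352041272
201 346.68 
202 346.71 
203 346.65 346.44
204 346.62 346.6
205 346.56 346.7
206 346.53 346.94
207 346.53 
208 346.56 
209 346.56 
210 346.51 
211 346.5 
212 346.41 
213  346.71
214  346.6
215  346.5
216  346.42
217  
17 0 [346.8661338  204.86979319]
15 0 [346.6133903  204.53386253]
15 0.02 [346.4512717  209.67299638]
15 0.036 [346.32325404 213.73113575]
12 0.0405 [345.9152702 214.3539046]
13.5 0.0405 [346.1012585  214.60881733]
15 0.0405 [346.28751379 214.86409599]
```

```bash
python3 -c "
from h import *
np.set_printoptions(precision=4,suppress=True)
c=np.load('c2.npy',allow_pickle=True).item();im=cv2.imread('pics/w2.png');L=cv2.cvtColor(im,6).astype(int);h=cv2.cvtColor(im,cv2.COLOR_BGR2HSV)
w=.368;gx=np.array([np.cos(w),np.sin(w),0]);y=np.array([-gx[1],gx[0],0]);f0=np.array([.4471,-.3095,0])
def pl(u,v,xo):
    T=c['T'];d=T[:3,:3]@np.array([(u-c['cx'])/K(c),(v-c['cy'])/K(c),1]);o=T[:3,3]
    q=o+d*(((f0+xo*gx-o)@gx)/(d@gx))-f0;return np.array([q@y,q[2]])*1e3
m=np.zeros(L.shape,np.uint8);R=np.s_[208:246,82:136];m[R]=(L[R]<58)&(h[R][...,1]<90)
n,l,s,ce=cv2.connectedComponentsWithStats(m)
for i in range(1,n):
    if s[i][4]<15:continue
    v,u=np.nonzero(l==i);Q=np.array([pl(a,b,.015) for a,b in zip(u,v)]);z=Q[:,1]
    print(s[i],'z',z.min(),z.max(),'mean',Q.mean(0),[(round(a),round(Q[(z>=a)&(z<a+4),0].mean(),2),int(((z>=a)&(z<a+4)).sum())) for a in np.arange(z.min(),z.max(),4)])
m=((h[...,1]>60)&(h[...,0]<25)).astype(np.uint8);m[:198]=0;m[216:]=0;m[:,:120]=0;m[:,138:]=0
v,u=np.nonzero(m)
for xo in(.0125,.014,.015):Q=np.array([pl(a,b,xo) for a,b in zip(u,v)]);print('mark',xo,Q.mean(0),Q.min(0),Q.max(0))
m=((h[...,1]>60)&(h[...,0]<35)).astype(np.uint8);m[:228]=0;m[244:]=0;m[:,:88]=0;m[:,110:]=0
v,u=np.nonzero(m)
for xo in(.015,.018):Q=np.array([pl(a,b,xo) for a,b in zip(u,v)]);print('brass',xo,Q.mean(0))
"
```

```text
[102 217  29  18 214] z 21.15363194404368 52.77836611579714 mean [ 1.7242 37.0455] [(21, np.float64(1.87), 13), (25, np.float64(1.48), 17), (29, np.float64(1.25), 39), (33, np.float64(1.73), 49), (37, np.float64(2.17), 36), (41, np.float64(1.71), 20), (45, np.float64(1.75), 22), (49, np.float64(1.96), 18)]
[ 84 236  12   8  53] z 60.22004398649955 69.50319696805946 mean [ 1.6544 64.9109] [(60, np.float64(1.41), 22), (64, np.float64(1.78), 25), (68, np.float64(2.03), 6)]
mark 0.0125 [ 9.9003 16.1219] [5.0338 9.425 ] [14.8274 22.3465]
mark 0.014 [10.5773 18.2808] [ 5.7567 11.647 ] [15.458  24.4466]
mark 0.015 [11.0287 19.72  ] [ 6.2387 13.1284] [15.8784 25.8467]
brass 0.015 [ 2.1146 57.0345]
brass 0.018 [ 3.6396 60.6369]
```

```bash
python3 -c "
from h import *
o=robot.get_obs();print(o['time'],o['wrist_force'],o['finger_force']);print(robot.close_job())"
```

```text
26.7 [-2.26206287 -1.26186728  5.2891833 ] 30.001188218593597
the job is handed in; nothing more can be done
None
```

I've handed the job in at 26.7 s. The block is seated in its corner, and the gauge is held on the stud with about 8 N of load, tilted about 0.23 rad. My readings of the set mark ranged from 0.215 to 0.25 rad, so the pointer should be within about 0.02 rad of it. I didn't re-check the bystanders with the camera.

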